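# Pack blue pulleys hub up, hub down in the tray

### The arm

A 6-joint arm with a two-finger parallel gripper is mounted at the origin on the work surface. World frame = base frame: x ahead of the robot, y to its left, z up, the work surface at z = 0. Lengths are in m, angles in rad, forces in N, time in s.
With the tool pointing down it reaches from about 0.4 to 0.825 m from the base axis. Payload 7 kg.
Tool frame: the origin (TCP) lies on the mounting face of the last link; the fingertips stand 178 mm ahead of it and the grasp point (between the pads) lies 159 mm ahead of it; z points along the fingers, y is the direction in which the jaws open and shut (so a half turn about z gives the same grasp; the last joint's range is limited). The gripper opens to 88 mm and grips with 3 to 60 N. Pads are 19 mm wide; open, the fingers measure 130 mm over their backs; the gripper's body (78 mm by 193 mm) begins 47 mm behind the grasp point.
Start: joints at [-0.834, 0.359, 0.012, 0, -1.224, -0.288], TCP at [0.293, -0.608, 0.405] pointing down, gripper open.
Joint ranges: [-3.07, 3.07], [-1.43, 2.12], [-1.02, 1.25], [-3.03, 1.67], [-3.05, -0], [-3.03, 3.03]. Speed limits (rad/s): [2.39, 2.39, 3.01, 3.14, 3.14, 3.14].

### API

Orientations are given as [roll, pitch, yaw] about the fixed x, y, z axes, in that order (R = Rz(yaw) Ry(pitch) Rx(roll)).
In Python, from station import * gives the robot as it stands.
- The arm moves only by the tool arm_command, never from a script. Its argument "targets" is a list of rows, each a list of 3 entries, a list of its own where there are three numbers: the turn, a rotation vector about the world's x, y, z in rad, then the shift along the world's x, y, z in mm, then the closure, from 0 (fully open) to 1 (shut). In form: [[[wx, wy, wz], [tx, ty, tz], fingers], ...]. A call has 1 to 8 rows; each row shifts and turns the commanded pose from where the row before left it; what a row does not reach is not made up. A row lasts 1/10 s, in which the tool goes at most 50 mm and 8.59 degrees, less where a joint would pass 70% of its speed; a pose out of reach is approached as far as the arm can. A call with a gripper value outside its range is refused whole. The fingers move at their own pace and stop on an object; "squeeze" is the grip in N (left out, the last holds). Time passes only in rows, so rows that do not move let the fingers close. It gives the time, the measured TCP pose, the force and the opening at its end, in the units of the state.
- get_state(): the state, without advancing time (a new reading comes with each control period).
- grab_frame(name): name is "scene" or "top"; returns (picture, depth): 384x512x3 uint8, red, green, blue; 384x512 float32, m along the optical axis (not along the pixel's ray), 0 where there is no reading.
- camera_params(name): a dict with "mtx" (3x3 intrinsics, pixels), "eye" and "orientation" of the camera in the world. Camera axes: x right, y down, z forward; pixel columns grow to the right and rows downward; lengths in m; the calibration is good to about 2 mm. A picture is of the moment at which its call begins. camera_params takes no time and is no camera call.
- job_done(): hands the job in, once; it reports no verdict.
The state is a dict: "t": time; "q": joint angles; "qd": joint speeds; "joint_efforts": joint torques, N m; "eef_pos": TCP position; "ee_rot": TCP orientation; "force": force on the tool from outside, world axes, zero at the start; "moment": the same for the moment, N m; "width": finger opening in m.
Only numpy, scipy, OpenCV 4.12 (cv2) and the standard library are available. Lean on these libraries where they do the work, as an engineer would, in place of code of your own. Each camera call takes 0.05 s, during which the arm holds its last target.

### The job

Finish the row of three blue pulleys in the packing tray. First set the loose blue pulley that stands hub up, still hub up, on the empty mark at the free end of the tray; then set the blue pulley that stands hub down, still hub down, on the middle mark, so that its hub goes down to the tray floor between the two others and its wheel lies over their rims. The yellow and orange pulleys do not belong to the row; leave the packed blue pulley on its mark and let go of everything.

Things in the scene. Friction and masses are not known exactly. Their poses are not given: they have to be found in the camera images.
- tray: Fixed grey tray, 140 mm (x) by 220 mm (y), floor top 5 mm above the bench, black lip 10 mm high above the bench. Origin: centre of its underside; z up. Three white round marks, 34 mm across, in a row along its y axis at y = -52, 0 and +52 mm (x = 0). The one at y = -52 is taken; the free end is y = +52. Turned up to 23 degrees either way.
- packed: Blue pulley already in the tray, hub up, loose, on the mark at tray y = -52 mm (within 3 mm). Same size as the two others: belt wheel 64 mm across and 18 mm thick with one plain aluminium hub, 24 mm across and 20 mm long, on one face: 38 mm tall in all. Origin: centre of its underside, the wheel face; z up.
- hub_up: Blue pulley on the bench, wheel at the bottom, hub pointing up. Origin: centre of its underside; z up. Wheel (64 mm across) from 0 to 18 mm, hub (24 mm across) from 18 to 38 mm above the origin; 0.11 to 0.21 kg. May be gripped by the hub. Nearest other pulley 100 mm or more off, centre to centre. Goes to tray y = +52 mm, origin then on the tray floor.
- hub_down: Blue pulley standing on its hub, wheel on top. Origin: centre of its underside (hub end); z up. Hub (24 mm across) 0 to 20 mm, wheel (64 mm across) 20 to 38 mm above it; 0.11 to 0.21 kg. Grip across the wheel, fingers on its tray +x and -x sides to clear the neighbours. Goes to tray y = 0, hub in the 40 mm gap between their wheels, origin on the tray floor. 100 mm or more from other pulleys.
There are look-alikes about, which are no part of the job. What is shaped like the hub_up but green is not meant.

How it is judged:
By the outcome, as a careful person would: the job done as asked, in the order asked, and still so for the second after the job is handed in, with the robot touching nothing.
It also fails if it takes over 54 s, if anything falls off the work surface, if the arm or the gripper's body presses on something with over 40 N, if the wrist force passes 120 N, or if a joint passes its speed limit or range.

## Working session

There is one attempt and no reset: what is moved stays moved. The work goes in short steps, Python scripts to look and compute and a tool call to move; the robot and the scene stay as the last step left them, time stands still between calls to the robot, and variables do not carry over. Pictures are saved under pics/ and viewed, and the job is handed in when it is done.

Besides the shell and the picture viewer there is one more tool, called after "Emit:" as name(argument=value, ...) on one line, values as JSON. arm_command: Moves the arm, as the interface text tells. Its arguments: {"type":"object","properties":{"targets":{"type":"array"},"squeeze":{"type":"number"}},"required":["targets"]}

```bash
mkdir -p pics; ls; cat > h.py <<'E'
from station import *
import numpy as np, cv2
def save(n,f): cv2.imwrite('pics/'+f+'.png', cv2.cvtColor(n,cv2.COLOR_RGB2BGR))
E
python3 - <<'E'
from h import *
for c in ['scene','top']:
    p,d=grab_frame(c); save(p,c+'0'); np.savez(c+'0.npz',p=p,d=d); print(camera_params(c))
print(get_state())
E
```

```text
pics
{'mtx': array([[421.54476558,   0.        , 259.26753802],
       [  0.        , 421.54476558, 190.46447587],
       [  0.        ,   0.        ,   1.        ]]), 'eye': array([0.9973309 , 0.12537323, 0.72910255]), 'orientation': array([-2.48760295,  0.01044962,  1.69101099])}
{'mtx': array([[499.44440172,   0.        , 256.84949081],
       [  0.        , 499.44440172, 185.57940534],
       [  0.        ,   0.        ,   1.        ]]), 'eye': array([0.37346948, 0.02619099, 1.14539564]), 'orientation': array([-3.0468165 ,  0.01980998, -1.59362641])}
{'t': 0.1, 'q': array([-8.33915410e-01,  3.59322773e-01,  1.11731900e-02, -2.84741423e-04,
       -1.22411786e+00, -2.88065558e-01]), 'qd': array([-0.00066139, -0.00258902,  0.00121186,  0.00179516,  0.00067335,
       -0.00142571]), 'joint_efforts': array([-1.07472959e-03, -5.84162664e+01,  2.93751436e+01,  7.01543212e+00,
        1.01554327e-02, -6.28929911e-05]), 'eef_pos': array([ 0.29278447, -0.6080129 ,  0.4038255 ]), 'ee_rot': array([ 3.14010610e+00, -1.61314153e-04, -2.69287412e+00]), 'force': array([-0.338984  ,  0.26818257,  0.47830098]), 'moment': array([ 0.01681656, -0.03690107, -0.06260172]), 'width': 0.08754306567301763}
```

View pics/scene0.png

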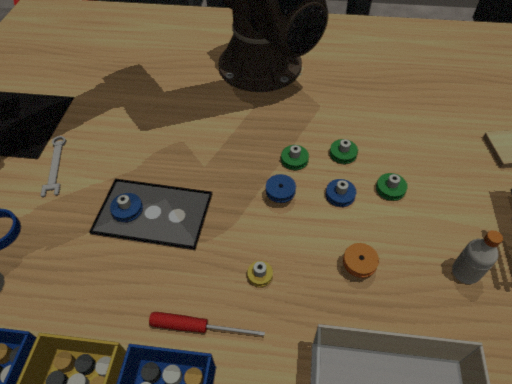

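View pics/top0.png

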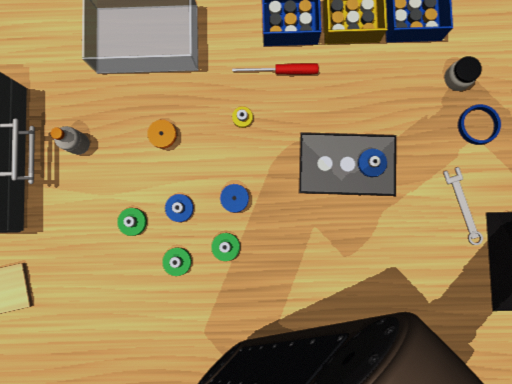

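The top view shows hub_up at about (179,208), hub_down at (235,198), the tray centred near (348,164), the packed pulley at (373,162) and the free mark at (325,163). Next I'll measure them in both views.

```bash
cat >> h.py <<'E'
from scipy.spatial.transform import Rotation as Ro
def ray(c,u,v):
    k=camera_params(c); R=Ro.from_euler('xyz',k['orientation']).as_matrix()
    return k['eye'], R@np.linalg.inv(k['mtx'])@np.array([u,v,1.])
def onplane(c,u,v,z):
    e,d=ray(c,u,v); return e+d*(z-e[2])/d[2]
def pxz(c,pts,z): return np.array([onplane(c,u,v,z)[:2] for u,v in pts])
def tri(a,b):
    (e1,d1),(e2,d2)=ray('scene',*a),ray('top',*b)
    s=np.linalg.lstsq(np.c_[d1,-d2],e2-e1,rcond=None)[0]
    p,q=e1+s[0]*d1,e2+s[1]*d2; return (p+q)/2,np.linalg.norm(p-q)
def blobs(m,amin=40):
    n,l,s,c=cv2.connectedComponentsWithStats(m.astype(np.uint8)); return [(i,s[i],c[i],l==i) for i in range(1,n) if s[i,4]>=amin]
def blue(p):
    h=cv2.cvtColor(p,cv2.COLOR_RGB2HSV); return (h[...,0]>98)&(h[...,0]<122)&(h[...,1]>140)&(h[...,2]>40)
def white(p):
    h=cv2.cvtColor(p,cv2.COLOR_RGB2HSV); return (h[...,1]<50)&(h[...,2]>170)
E
python3 - <<'E'
from h import *
np.set_printoptions(precision=4,suppress=True)
for c in ['scene','top']:
    z=np.load(c+'0.npz'); p,d=z['p'],z['d']
    for i,s,ce,m in blobs(blue(p)):
        if s[4]<1500:
            cs,_=cv2.findContours(m.astype(np.uint8),cv2.RETR_EXTERNAL,cv2.CHAIN_APPROX_NONE)
            pts=cs[0][:,0].astype(float)
            out=[]
            for zz in (.018,.023,.038):
                w=pxz(c,pts,zz).astype(np.float32); (x,y),r=cv2.minEnclosingCircle(w*1000); out+= [x,y,r]
            print(c,'blue',s,ce.round(1),np.round(out,1))
    for i,s,ce,m in blobs(white(p),25):
        if s[4]<700: print(c,'white',s,ce.round(1),onplane(c,*ce,.005)[:2],onplane(c,*ce,.038)[:2])
    # tray via dark lip
    g=cv2.cvtColor(p,cv2.COLOR_RGB2GRAY)
    for th in (40,):
        for i,s,ce,m in blobs(g<th,150):
            if s[2]<150 and s[3]<120:
                cs,_=cv2.findContours(m.astype(np.uint8),cv2.RETR_EXTERNAL,cv2.CHAIN_APPROX_NONE)
                w=pxz(c,cs[0][:,0].astype(float),.010)*1000
                print(c,'dark',s,cv2.minAreaRect(w.astype(np.float32)))
E
```

```text
scene blue [267 175  28  27 561] [280.5 187.4] [445.2  95.8  35.8 449.1  96.   35.6 460.7  96.6  34.8]
scene blue [326 180  29  26 372] [340.3 193.7] [442.3 224.1  33.7 446.2 223.4  33.4 458.  221.3  32.7]
scene blue [111 193  31  28 456] [126.9 208.2] [ 530.3 -216.5   36.6  533.6 -214.1   36.4  543.4 -206.9   35.6]
scene blue [  0 209  17  40 219] [  8.  229.1] [ 609.1 -452.8   49.4  611.8 -448.7   49.   620.  -436.5   48. ]
scene blue [  0 329  31  55 434] [ 14.2 348.9] [ 843.1 -325.9   47.9  844.2 -322.7   47.6  847.4 -313.2   46.6]Traceback (most recent call last):
  File "<stdin>", line 11, in <module>
  File "h.py", line 10, in pxz
    def pxz(c,pts,z): return np.array([onplane(c,u,v,z)[:2] for u,v in pts])
                                       ~~~~~~~^^^^^^^^^
  File "h.py", line 9, in onplane
    e,d=ray(c,u,v); return e+d*(z-e[2])/d[2]
        ~~~^^^^^^^
  File "h.py", line 6, in ray
    k=camera_params(c); R=Ro.from_euler('xyz',k['orientation']).as_matrix()
ValueError: time passes only in moves, steps and waits
```

```bash
python3 - <<'E'
from h import *
p=np.load('top0.npz')['p'];q=np.load('scene0.npz')['p']
a=cv2.resize(p[125:245,150:410],None,fx=3,fy=3,interpolation=cv2.INTER_NEAREST); save(a[:,:800],'topz')
a=cv2.resize(q[130:260,80:340],None,fx=3,fy=3,interpolation=cv2.INTER_NEAREST); save(a[:,:800],'scz')
E
```

```text
(no output)
```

View pics/topz.png

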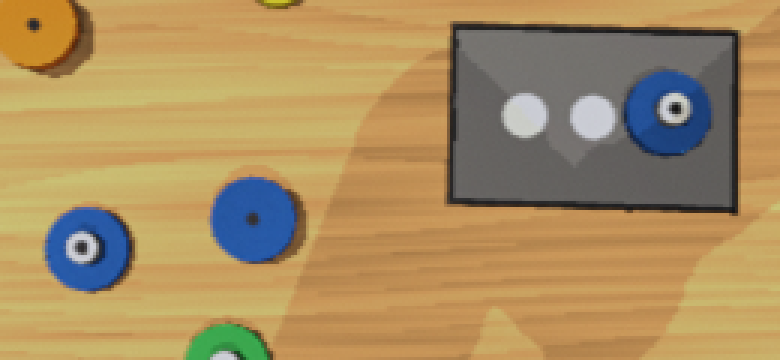

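View pics/scz.png

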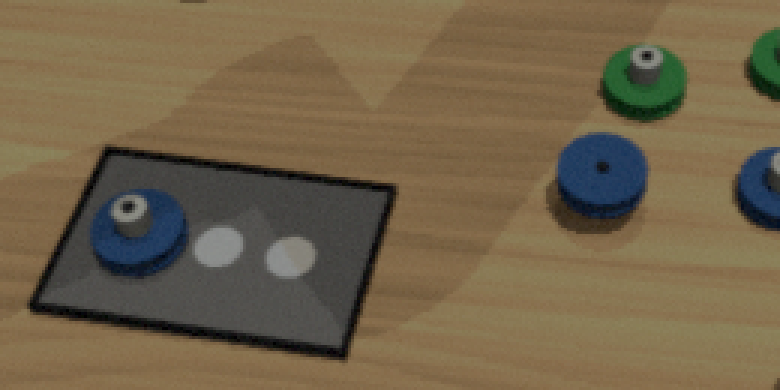

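The zooms confirm the layout: packed hub at top (375,161), free mark at about (325,163), middle mark at (347,164). My repeated camera_params calls caused that error, so I'll cache the values and run one script at a time.

```bash
python3 - <<'E'
from station import *
import pickle
pickle.dump({c:camera_params(c) for c in('scene','top')},open('cam.pkl','wb'))
E
sed -i "s/^def ray/import pickle\nCAM=pickle.load(open('cam.pkl','rb'))\ndef ray/; s/k=camera_params(c)/k=CAM[c]/" h.py
cat > m.py <<'E'
from h import *
np.set_printoptions(precision=4,suppress=True)
import sys
tag=sys.argv[1]
for c in ['scene','top']:
    z=np.load(c+tag+'.npz'); p,d=z['p'],z['d']
    for i,s,ce,m in blobs(blue(p)):
        if 200<s[4]<1500:
            cs,_=cv2.findContours(m.astype(np.uint8),cv2.RETR_EXTERNAL,cv2.CHAIN_APPROX_NONE)
            pts=cs[0][:,0].astype(float)
            out=[]
            for zz in (.018,.023,.038):
                w=pxz(c,pts,zz).astype(np.float32); (x,y),r=cv2.minEnclosingCircle(w*1000); out+= [x,y,r]
            print(c,'blue',s,ce.round(1),np.round(out,1))
    h=cv2.cvtColor(p,cv2.COLOR_RGB2HSV)
    wt=(h[...,1]<60)&(h[...,2]>(105 if c=='scene' else 165))
    for i,s,ce,m in blobs(wt,20):
        if s[4]<500 and 90<ce[1]<240: print(c,'white',s,ce.round(1),onplane(c,*ce,.005)[:2],onplane(c,*ce,.038)[:2])
    g=cv2.cvtColor(p,cv2.COLOR_RGB2GRAY)
    for i,s,ce,m in blobs(g<45,100):
        if 60<s[2]<150 and 40<s[3]<120:
            cs,_=cv2.findContours(m.astype(np.uint8),cv2.RETR_EXTERNAL,cv2.CHAIN_APPROX_NONE)
            w=pxz(c,cs[0][:,0].astype(float),.010)*1000
            print(c,'dark',s,cv2.minAreaRect(w.astype(np.float32)))
E
python3 m.py 0
```

```text
scene blue [267 175  28  27 561] [280.5 187.4] [445.2  95.8  35.8 449.1  96.   35.6 460.7  96.6  34.8]
scene blue [326 180  29  26 372] [340.3 193.7] [442.3 224.1  33.7 446.2 223.4  33.4 458.  221.3  32.7]
scene blue [111 193  31  28 456] [126.9 208.2] [ 530.3 -216.5   36.6  533.6 -214.1   36.4  543.4 -206.9   35.6]
scene blue [  0 209  17  40 219] [  8.  229.1] [ 609.1 -452.8   49.4  611.8 -448.7   49.   620.  -436.5   48. ]
scene blue [  0 329  31  55 434] [ 14.2 348.9] [ 843.1 -325.9   47.9  844.2 -322.7   47.6  847.4 -313.2   46.6]
scene blue [117 344  95  40 706] [170.1 359.4] [833.8 -54.2  76.2 834.9 -53.   75.7 838.4 -49.2  74.1]
scene blue [133 358  60  26 387] [157.1 367.6] [836.5 -57.5  47.1 837.6 -56.2  46.8 841.  -52.3  45.8]
scene white [ 41 136  24  60 436] [ 53.4 167.5] [ 0.4344 -0.4219] [ 0.46   -0.3969]
scene white [340 139  11   8  50] [345.2 142.7] [0.2831 0.236 ] [0.3157 0.2309]
scene white [290 145  11   8  55] [295.2 148.5] [0.3149 0.1201] [0.346  0.1203]
scene white [389 174  11   9  57] [394.4 178.1] [0.3796 0.3433] [0.4078 0.3334]
scene white [337 180  11   9
[... 1637 characters left out ...]
9] [0.5938 0.5064] [0.5874 0.4925]
top white [318 156  14  15 167] [324.5 163. ] [ 0.5307 -0.1104] [ 0.5262 -0.1064]
top white [340 157  15  15 173] [347.3 163.6] [ 0.5279 -0.1623] [ 0.5234 -0.1569]
top white [370 156  10  10  56] [374.  160.4] [ 0.5338 -0.2239] [ 0.5291 -0.2166]
top white [172 202  10  11  62] [176.4 207. ] [0.4377 0.2319] [0.4359 0.2259]
top white [124 217   9  10  56] [128.1 221.3] [0.4076 0.3431] [0.4066 0.334 ]
top dark [380   0  72  42 954] ((837.3006591796875, -321.58892822265625), (162.58160400390625, 95.09013366699219), 61.544010162353516)
top dark [300 133  96  63 441] ((526.705078125, -161.89419555664062), (216.6363983154297, 138.6638641357422), 87.02411651611328)
```

Both views agree to about 2 mm:

| Item | Measured x, y (m) |
|---|---|
| hub_up | (0.436, 0.225) |
| hub_down | about (0.453, 0.097) |
| Free mark | (0.531, -0.111) |
| Middle mark | (0.528, -0.163) |

The tray yaw is about -3°. I'll turn the jaws onto the tray x axis while travelling in.

Emit:
arm_command(targets=[[[0,0,0.134],[26,38,-6],0],[[0,0,0.134],[26,38,-6],0],[[0,0,0.134],[26,38,-6],0],[[0,0,0.134],[26,38,-6],0],[[0,0,0.134],[26,38,-6],0],[[0,0,0.134],[26,38,-6],0],[[0,0,0.134],[26,38,-6],0],[[0,0,0.134],[26,38,-6],0]], squeeze=30)

```text
t: 0.9
eef_pos: [0.5015, -0.3024, 0.3563]
ee_rot: [3.141, 0.0, -1.615]
force: [-0.0, -1.0, 0.9]
width: 0.0876
```

```bash
python3 - <<'E'
from h import *
print(tri((280.7,185.7),(234,198)),onplane('scene',280.7,185.7,.038),onplane('top',234,198,.038))
print(tri((342.4,184.2),(176.4,207)),tri((123,199.2),(374,160.4)))
print(get_state())
E
```

```text
(array([0.45291439, 0.09738134, 0.03553797]), np.float64(9.191138783199115e-05)) [0.45483946 0.09752599 0.038     ] [0.45274351 0.0971778  0.038     ]
(array([0.43583622, 0.22548467, 0.03727474]), np.float64(0.0009899599752552972)) (array([ 0.52871719, -0.21620847,  0.04253263]), np.float64(0.0013551906762507278))
{'t': 0.9, 'q': array([-2.08946880e-01,  2.49123761e-01, -2.59024923e-01, -1.02930637e-04,
       -1.06291247e+00,  1.64499299e-01]), 'qd': array([ 0.77793154,  0.06820243, -0.0558873 ,  0.00222531,  0.1250785 ,
        0.55580966]), 'joint_efforts': array([ -4.83941987, -49.58965659,  26.50990069,   6.25857174,
        -0.2939741 ,  -0.94851527]), 'eef_pos': array([ 0.50147214, -0.30237906,  0.35630013]), 'ee_rot': array([ 3.14134613e+00,  1.32078640e-04, -1.61529399e+00]), 'force': array([-0.0154707 , -1.02616791,  0.86918162]), 'moment': array([-0.09625564, -0.01139278, -0.02953736]), 'width': 0.0875684373371268}
```

Emit:
arm_command(targets=[[[0,0,0],[-4,38,0],0],[[0,0,0],[-4,38,0],0],[[0,0,0],[-4,38,0],0],[[0,0,0],[-4,38,0],0],[[0,0,0],[-5,38,0],0],[[0,0,0],[-5,38,0],0],[[0,0,0],[-5,38,0],0],[[0,0,0],[-5,38,0],0]])

```text
t: 1.7
eef_pos: [0.4642, 0.0012, 0.3566]
ee_rot: [3.141, 0.0, -1.621]
force: [0.7, 0.7, 0.3]
width: 0.0877
```

Emit:
arm_command(targets=[[[0,0,0],[-5,38,0],0],[[0,0,0],[-5,38,-15],0],[[0,0,0],[-5,38,-15],0],[[0,0,0],[-5,38,-20],0],[[0,0,0],[-5,38,-20],0],[[0,0,0],[-4,35,-20],0],[[0,0,0],[0,0,-15],0],[[0,0,0],[0,0,0],0]])

```text
t: 2.5
eef_pos: [0.4349, 0.2251, 0.2495]
ee_rot: [3.138, -0.003, -1.619]
force: [-0.8, -0.2, -0.1]
width: 0.0878
```

```bash
python3 - <<'E'
from h import *
s=get_state();print(s['t'],s['eef_pos'],s['ee_rot'],s['q'])
for c in ['scene','top']:
    p,d=grab_frame(c); save(p,c+'1'); np.savez(c+'1.npz',p=p,d=d)
E
```

```text
2.5 [0.43487991 0.22508536 0.24947585] [ 3.13840161 -0.00347178 -1.61940038] [ 8.79865646e-01  2.21838391e-01 -5.89328236e-01 -6.86786516e-04
 -7.64321306e-01 -9.27978366e-01]
```

View pics/scene1.png

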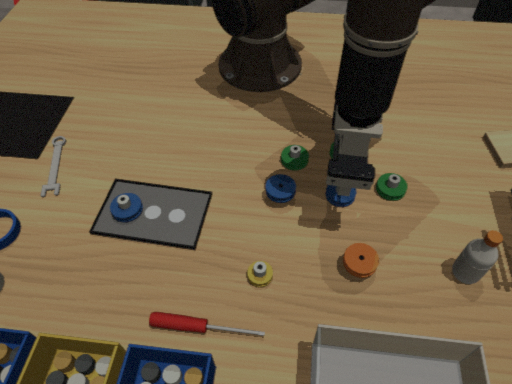

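The gripper is right over hub_up, which is half hidden at about (341,193). I'll go down onto the hub and grip it.

Emit:
arm_command(targets=[[[0,0,0],[1,0,-15],0],[[0,0,0],[0,0,-15],0],[[0,0,0],[0,0,-12],0],[[0,0,0],[0,0,-8],0],[[0,0,0],[0,0,0],0],[[0,0,0],[0,0,0],0]])

```text
t: 3.2
eef_pos: [0.4372, 0.2247, 0.2024]
ee_rot: [-3.141, 0.001, -1.621]
force: [0.2, -0.1, 0.0]
width: 0.0876
```

Emit:
arm_command(targets=[[[0,0,0],[0,0,0],0.6],[[0,0,0],[0,0,0],0.8],[[0,0,0],[0,0,0],1],[[0,0,0],[0,0,0],1],[[0,0,0],[0,0,0],1],[[0,0,0],[0,0,0],1],[[0,0,0],[0,0,0],1],[[0,0,0],[0,0,0],1]])

```text
t: 4.0
eef_pos: [0.4368, 0.2249, 0.2016]
ee_rot: [3.142, -0.0, -1.621]
force: [-0.2, -0.3, -0.0]
width: 0.0291
```

Emit:
arm_command(targets=[[[0,0,0],[0,0,0],1],[[0,0,0],[0,0,0],1],[[0,0,0],[0,0,0],1],[[0,0,0],[0,0,0],1]])

```text
t: 4.4
eef_pos: [0.4368, 0.2249, 0.2016]
ee_rot: [3.142, -0.0, -1.621]
force: [0.2, 0.1, 0.1]
width: 0.0229
```

Emit:
arm_command(targets=[[[0,0,0],[0,0,10],1],[[0,0,0],[0,0,20],1],[[0,0,0],[0,0,25],1],[[0,0,0],[0,0,25],1],[[0,0,0],[0,0,20],1],[[0,0,0],[0,0,0],1]])

```text
t: 5.0
eef_pos: [0.4375, 0.2254, 0.3051]
ee_rot: [-3.138, 0.004, -1.62]
force: [0.4, -0.0, -1.4]
width: 0.0227
```

```bash
python3 - <<'E'
from h import *
s=get_state();print(s['t'],s['eef_pos'],s['ee_rot'],s['force'],s['width'])
for c in ['scene','top']:
    p,d=grab_frame(c); save(p,c+'2'); np.savez(c+'2.npz',p=p,d=d)
E
```

```text
5.0 [0.43749052 0.22542875 0.3051295 ] [-3.13763634  0.00414798 -1.62023493] [ 0.40755627 -0.01559152 -1.35606394] 0.02267323805933424
```

View pics/scene2.png

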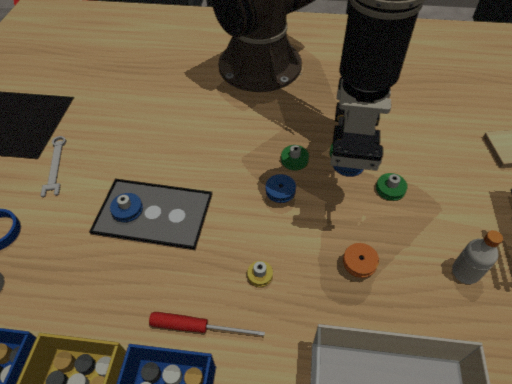

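hub_up is held: its blue rim shows under the jaws at (348,169), and the bench spot is empty. I'll carry it to the free mark.

Emit:
arm_command(targets=[[[0,0,0],[5,-17,0],1],[[0,0,0],[9,-34,0],1],[[0,0,0],[9,-34,0],1],[[0,0,0],[9,-34,0],1],[[0,0,0],[9,-34,0],1],[[0,0,0],[9,-34,0],1],[[0,0,0],[9,-34,0],1],[[0,0,0],[9,-34,0],1]])

```text
t: 5.9
eef_pos: [0.5045, -0.0317, 0.3006]
ee_rot: [3.14, -0.001, -1.621]
force: [0.5, 0.5, -1.3]
width: 0.0226
```

Emit:
arm_command(targets=[[[0,0,0],[9,-34,0],1],[[0,0,0],[9,-26,0],1],[[0,0,0],[5,-15,0],1],[[0,0,0],[3,-6,-10],1],[[0,0,0],[0,0,-20],1],[[0,0,0],[0,0,-20],1],[[0,0,0],[0,0,0],1],[[0,0,0],[0,0,0],1]])

```text
t: 6.7
eef_pos: [0.5306, -0.1108, 0.2509]
ee_rot: [3.139, -0.001, -1.62]
force: [0.6, 0.1, 0.2]
width: 0.0232
```

```bash
python3 - <<'E'
from h import *
s=get_state();print(s['t'],s['eef_pos'],s['ee_rot'],s['force'],s['width'])
for c in ['scene','top']:
    p,d=grab_frame(c); np.savez(c+'3.npz',p=p,d=d)
    p=p[130:260,80:340] if c=='scene' else p[100:230,220:480]
    save(cv2.resize(p,None,fx=3,fy=3,interpolation=cv2.INTER_NEAREST),c+'3')
E
```

```text
6.7 [ 0.53060015 -0.1108042   0.25090541] [ 3.13933163e+00 -5.48043461e-04 -1.62018018e+00] [0.58456596 0.12784548 0.16175955] 0.023222361230350295
```

View pics/scene3.png

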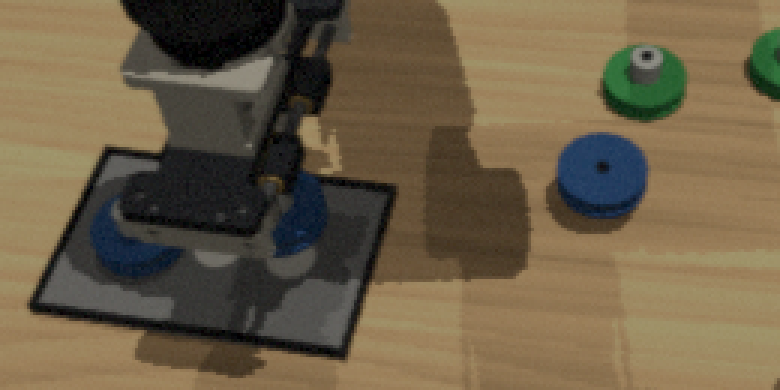

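View pics/top3.png

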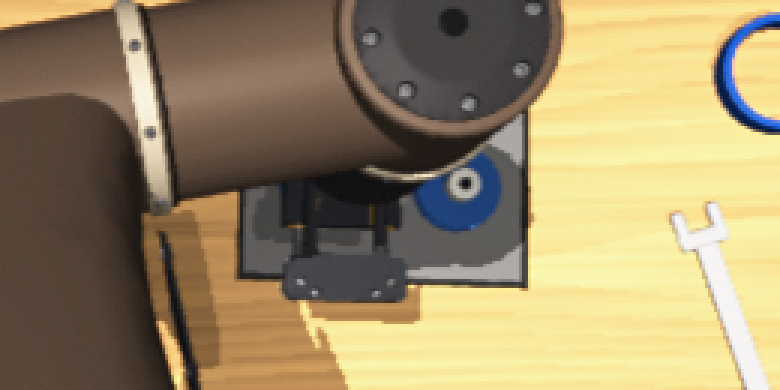

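```bash
python3 - <<'E'
from h import *
k=CAM['scene'];R=Ro.from_euler('xyz',k['orientation']).as_matrix()
p=np.load('scene3.npz')['p'].copy()
for z,col in((.0493,(255,0,0)),(.0673,(255,255,0))):
  a=np.linspace(0,2*np.pi,100)
  P=np.c_[.5306+.032*np.cos(a),-.1105+.032*np.sin(a),0*a+z]
  c=(P-k['eye'])@R; u=c@k['mtx'].T; u=u[:,:2]/u[:,2:]
  big=cv2.resize(p[130:260,80:340],None,fx=3,fy=3,interpolation=cv2.INTER_NEAREST) if z<.05 else big
  cv2.polylines(big,[((u-[80,130])*3+1).astype(int).reshape(-1,1,2)],True,col,1)
save(big,'chk3'); print(get_state()['force'])
E
```

```text
[ 0.31032218 -0.02538531 -0.72699824]
```

View pics/chk3.png

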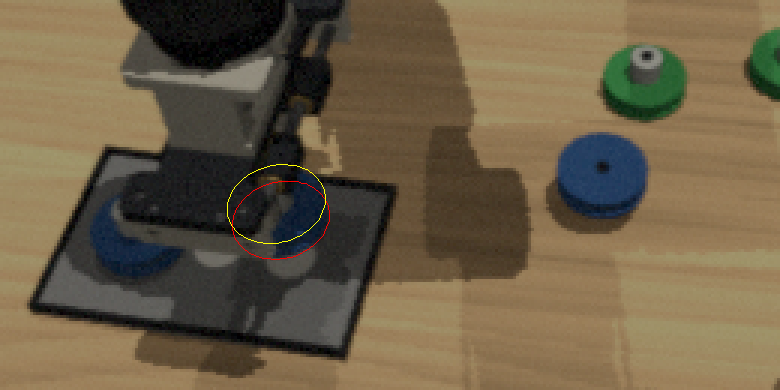

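The drawn wheel outline matches the visible blue at zoom (300,212), so the pulley is level and centred. Next I'll lower it.

Emit:
arm_command(targets=[[[0,0,0],[0,-0.5,-14],1],[[0,0,0],[0,0,-14],1],[[0,0,0],[0,0,-10],1],[[0,0,0],[0,0,-4],1],[[0,0,0],[0,0,-1.5],1],[[0,0,0],[0,0,0],1],[[0,0,0],[0,0,0],1]])

```text
t: 7.5
eef_pos: [0.5311, -0.1116, 0.2087]
ee_rot: [-3.141, 0.0, -1.621]
force: [0.4, 0.0, -1.3]
width: 0.0231
```

Emit:
arm_command(targets=[[[0,0,0],[0,0,-1],1],[[0,0,0],[0,0,-0.5],1],[[0,0,0],[0,0,0],1]])

```text
t: 7.8
eef_pos: [0.5308, -0.1117, 0.2067]
ee_rot: [-3.141, 0.0, -1.621]
force: [1.2, -0.4, -0.7]
width: 0.0228
```

Emit:
arm_command(targets=[[[0,0,0],[0,0,-0.5],1],[[0,0,0],[0,0,-0.5],1],[[0,0,0],[0,0,0],1]])

```text
t: 8.1
eef_pos: [0.5309, -0.1116, 0.2066]
ee_rot: [-3.141, -0.0, -1.62]
force: [-4.1, 2.1, 8.8]
width: 0.0226
```

Contact shows 9 N. I'll open and retreat.

Emit:
arm_command(targets=[[[0,0,0],[0,0,0.5],0.6],[[0,0,0],[0,0,0],0.4],[[0,0,0],[0,0,0],0.1],[[0,0,0],[0,0,0],0],[[0,0,0],[0,0,0],0],[[0,0,0],[0,0,0],0],[[0,0,0],[0,0,0],0]])

```text
t: 8.8
eef_pos: [0.5308, -0.1117, 0.2061]
ee_rot: [3.141, -0.0, -1.621]
force: [-0.8, -0.2, 0.8]
width: 0.0735
```

Emit:
arm_command(targets=[[[0,0,0],[0,0,10],0],[[0,0,0],[0,0,20],0],[[0,0,0],[0,0,30],0],[[0,0,0],[0,0,30],0],[[0,0,0],[-7,20,0],0],[[0,0,0],[-13,32,0],0],[[0,0,0],[-13,32,0],0],[[0,0,0],[-13,32,0],0]])

```text
t: 9.6
eef_pos: [0.4842, 0.0052, 0.2971]
ee_rot: [-3.141, 0.0, -1.621]
force: [-0.1, 0.5, -0.2]
width: 0.0879
```

Emit:
arm_command(targets=[[[0,0,0],[-13,32,0],0],[[0,0,0],[-13,32,0],0],[[0,0,0],[-6,29,0],0],[[0,0,0],[0,0,-20],0],[[0,0,0],[0,0,-20],0],[[0,0,0],[0,0,0],0]])

```text
t: 10.2
eef_pos: [0.4519, 0.0972, 0.2549]
ee_rot: [3.139, -0.002, -1.62]
force: [-0.1, -0.2, -0.4]
width: 0.0878
```

```bash
python3 - <<'E'
from h import *
for c in ['scene','top']:
    p,d=grab_frame(c); np.savez(c+'4.npz',p=p,d=d); save(p,c+'4')
E
python3 m.py 4
```

```text
scene blue [111 193  31  29 461] [126.8 208.6] [ 529.8 -215.9   36.3  533.1 -213.5   36.1  542.9 -206.3   35.3]
scene blue [161 199  30  29 473] [176.1 214.7] [ 533.9 -111.9   35.6  537.1 -110.2   35.3  546.9 -105.2   34.6]
scene blue [  0 209  19  40 292] [  8.4 229.4] [ 608.9 -452.5   49.4  611.7 -448.5   49.   619.9 -436.3   48. ]
scene blue [  0 329  35  55 692] [ 15.  349.1] [ 842.7 -322.8   49.4  843.8 -319.6   49.1  847.1 -310.1   48. ]
scene white [267 123  38  10 176] [291.3 128.4] [0.2492 0.106 ] [0.2833 0.1069]
scene white [ 41 136  24  60 462] [ 53.4 167.7] [ 0.4347 -0.4216] [ 0.4604 -0.3967]
scene white [389 174  11   9  60] [394.2 178.1] [0.3797 0.3429] [0.4079 0.3329]
scene white [117 195  12   9  71] [122.5 199.1] [ 0.503  -0.2368] [ 0.5255 -0.2203]
scene white [167 200  12  10  72] [173.  204.8] [ 0.5056 -0.1254] [ 0.528 -0.114]
scene white [144 205  17  14 184] [152.1 211.8] [ 0.5279 -0.1647] [ 0.5493 -0.1514]
scene dark [   0   92   73   67 3544] ((307.9981689453125, -567.9998779296875), (214.9579315185547, 201.3938446044922), 0.0997014120221138)
scene dark [ 90 17
[... 871 characters left out ...]
565  0.5731] [0.5595 0.5573]
top white [ 54 139  20  10 112] [ 63.3 143.8] [0.5913 0.4951] [0.585  0.4815]
top white [322 156  11  10  74] [326.8 160.7] [ 0.5358 -0.1157] [ 0.5311 -0.1116]
top white [340 156  16  16 202] [347.3 163.6] [ 0.5279 -0.1625] [ 0.5235 -0.1571]
top white [370 156  10  10  72] [374.5 160.6] [ 0.5332 -0.2248] [ 0.5286 -0.2175]
top white [112 215   9  11  42] [115.4 219.7] [0.4118 0.3724] [0.4107 0.3624]
top dark [386   0  65  42 907] ((861.0853881835938, -339.5234069824219), (149.0057830810547, 99.73396301269531), 88.14220428466797)
top dark [ 117  168  134   97 1859] ((404.1589660644531, 196.507568359375), (158.78549194335938, 312.44927978515625), 15.753904342651367)
```

View pics/scene4.png

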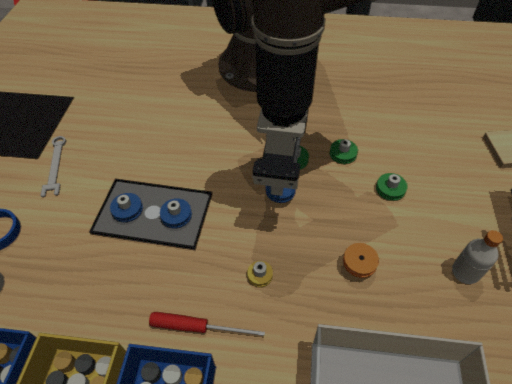

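View pics/top4.png

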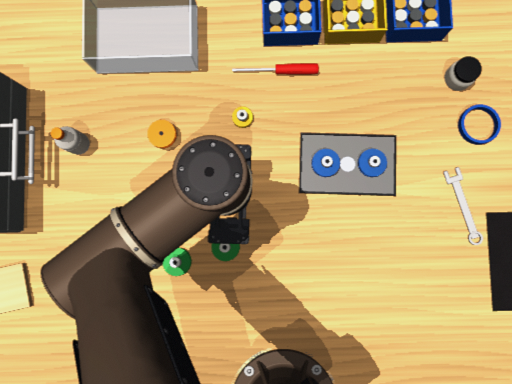

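hub_up now stands on the free mark: top (326,161), measured (0.530, -0.111). The packed pulley has not moved, and the middle mark is still clear at top (347,164). The gripper is over hub_down, so I'll descend.

Emit:
arm_command(targets=[[[0,0,0],[0.5,0,-15],0.05],[[0,0,0],[0,0,-15],0.05],[[0,0,0],[0,0,-12],0.05],[[0,0,0],[0,0,-10],0.05],[[0,0,0],[0,0,-10],0.05],[[0,0,0],[0,0,-6],0.05],[[0,0,0],[0,0,0],0.05],[[0,0,0],[0,0,0],0.05]])

```text
t: 11.1
eef_pos: [0.4535, 0.0974, 0.1883]
ee_rot: [-3.142, -0.0, -1.621]
force: [0.1, 0.8, 0.3]
width: 0.0833
```

Emit:
arm_command(targets=[[[0,0,0],[0,0,0],0.2],[[0,0,0],[0,0,0],0.25],[[0,0,0],[0,0,0],0.3],[[0,0,0],[0,0,0],0.5],[[0,0,0],[0,0,0],1],[[0,0,0],[0,0,0],1],[[0,0,0],[0,0,0],1]], squeeze=30)

```text
t: 11.8
eef_pos: [0.4535, 0.0975, 0.1885]
ee_rot: [-3.141, 0.0, -1.621]
force: [-0.9, 0.5, 6.5]
width: 0.0637
```

Emit:
arm_command(targets=[[[0,0,0],[0,0,5],1],[[0,0,0],[0,0,15],1],[[0,0,0],[0,0,25],1],[[0,0,0],[0,0,25],1],[[0,0,0],[0,0,20],1],[[0,0,0],[0,0,10],1],[[0,0,0],[0,0,0],1]])

```text
t: 12.5
eef_pos: [0.4534, 0.0974, 0.2891]
ee_rot: [-3.14, 0.001, -1.621]
force: [-1.3, -0.6, -2.0]
width: 0.0636
```

```bash
python3 - <<'E'
from h import *
s=get_state();print(s['t'],s['eef_pos'],s['ee_rot'],s['force'],s['width'])
for c in ['scene','top']:
    p,d=grab_frame(c); np.savez(c+'5.npz',p=p,d=d); save(p,c+'5')
E
```

```text
12.5 [0.45342524 0.09742985 0.28912251] [-3.13994380e+00  1.44246142e-03 -1.62087418e+00] [-1.31702668 -0.58197087 -2.00145561] 0.06360834991613437
```

View pics/scene5.png

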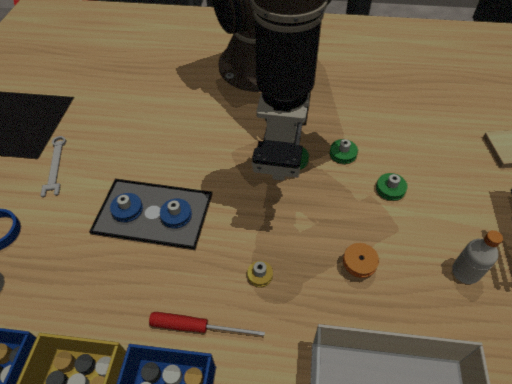

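hub_down is off the bench, and the width of 63.6 mm matches the wheel. I'll carry it over the middle mark.

Emit:
arm_command(targets=[[[0,0,0],[4,-15,0],1],[[0,0,0],[10,-34,0],1],[[0,0,0],[10,-34,0],1],[[0,0,0],[10,-34,0],1],[[0,0,0],[10,-34,0],1],[[0,0,0],[10,-34,0],1],[[0,0,0],[10,-34,0],1],[[0,0,0],[7,-26,0],1]])

```text
t: 13.4
eef_pos: [0.5243, -0.1495, 0.2862]
ee_rot: [3.139, -0.0, -1.622]
force: [0.1, 0.8, -1.1]
width: 0.0635
```

Emit:
arm_command(targets=[[[0,0,0],[4,-15.5,0],1],[[0,0,0],[0,0,0],1],[[0,0,0],[0,0,0],1]])

```text
t: 13.7
eef_pos: [0.5278, -0.1633, 0.2865]
ee_rot: [3.139, 0.0, -1.622]
force: [-0.4, -0.2, -2.1]
width: 0.0635
```

```bash
python3 - <<'E'
from h import *
s=get_state();print(s['t'],s['eef_pos'],s['ee_rot'],s['force'],s['width'])
k=CAM['scene'];R=Ro.from_euler('xyz',k['orientation']).as_matrix()
x,y,z=s['eef_pos']; b=z-.1885
for c in ['scene','top']:
    p,d=grab_frame(c); np.savez(c+'6.npz',p=p,d=d)
    q=p[110:260,60:320] if c=='scene' else p[100:230,220:480]
    q=cv2.resize(q,None,fx=3,fy=3,interpolation=cv2.INTER_NEAREST)
    if c=='scene':
      a=np.linspace(0,2*np.pi,100)
      for r,h,col in((.012,0,(255,0,0)),(.032,.02,(255,255,0)),(.032,.038,(0,255,0))):
        P=np.c_[x+r*np.cos(a),y+r*np.sin(a),0*a+b+h]; u=((P-k['eye'])@R)@k['mtx'].T; u=u[:,:2]/u[:,2:]
        cv2.polylines(q,[((u-[60,110])*3+1).astype(int).reshape(-1,1,2)],True,col,1)
    save(q,c+'6')
E
```

```text
13.7 [ 0.52782485 -0.16327525  0.28654819] [ 3.13874595e+00  6.27263550e-05 -1.62207804e+00] [-0.37021841 -0.15479876 -2.0712603 ] 0.06351197940540185
```

View pics/scene6.png

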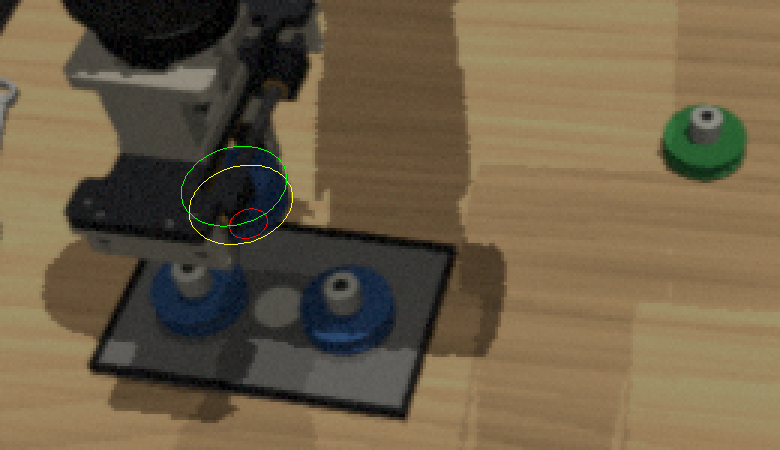

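View pics/top6.png

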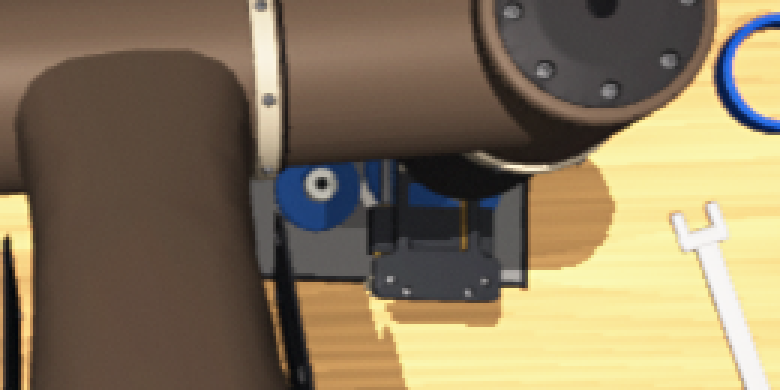

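```bash
python3 - <<'E'
from h import *
p=np.load('scene6.npz')['p'][145:205,100:180]
q=np.clip(255*(p/255.)**.5,0,255).astype(np.uint8)
save(cv2.resize(q,None,fx=9,fy=9,interpolation=cv2.INTER_CUBIC),'z6')
E
```

```text
(no output)
```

View pics/z6.png

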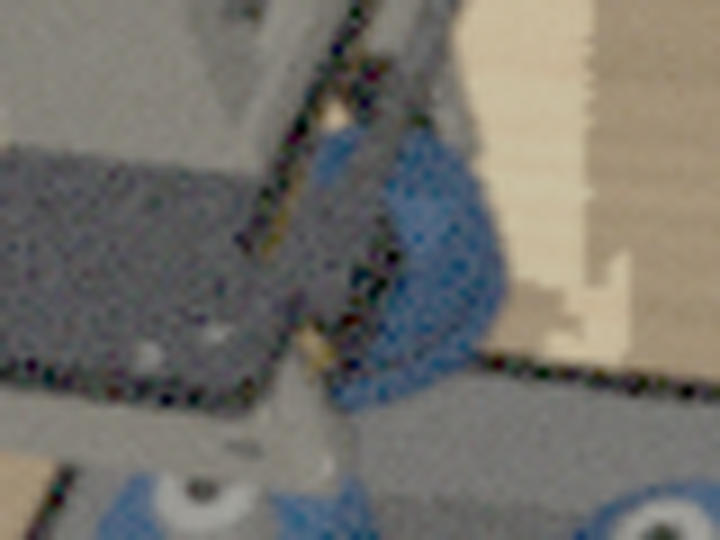

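The brightened zoom shows the wheel level in the fingers. Lowering it now.

Emit:
arm_command(targets=[[[0,0,0],[0.5,0,-15],1],[[0,0,0],[0,0,-20],1],[[0,0,0],[0,0,-15],1],[[0,0,0],[0,0,-12],1],[[0,0,0],[0,0,-10],1],[[0,0,0],[0,0,-8],1],[[0,0,0],[0,0,0],1],[[0,0,0],[0,0,0],1]])

```text
t: 14.6
eef_pos: [0.5291, -0.1631, 0.2084]
ee_rot: [-3.141, -0.0, -1.621]
force: [0.2, -0.3, -1.6]
width: 0.0637
```

Emit:
arm_command(targets=[[[0,0,0],[0,0,-4],1],[[0,0,0],[0,0,-3],1],[[0,0,0],[0,0,-2],1],[[0,0,0],[0,0,0],1],[[0,0,0],[0,0,0],1]])

```text
t: 15.1
eef_pos: [0.5288, -0.1632, 0.1992]
ee_rot: [3.142, -0.0, -1.621]
force: [-0.2, -1.4, -0.9]
width: 0.0633
```

Emit:
arm_command(targets=[[[0,0,0],[0,0,-2],1],[[0,0,0],[0,0,-1.5],1],[[0,0,0],[0,0,-1],1],[[0,0,0],[0,0,0],1],[[0,0,0],[0,0,0],1]])

```text
t: 15.6
eef_pos: [0.5288, -0.1632, 0.1946]
ee_rot: [3.141, -0.0, -1.621]
force: [-0.6, 0.7, -1.5]
width: 0.0633
```

Emit:
arm_command(targets=[[[0,0,0],[0,0,-0.6],1],[[0,0,0],[0,0,-0.5],1],[[0,0,0],[0,0,0],1]])

```text
t: 15.9
eef_pos: [0.5289, -0.1631, 0.1936]
ee_rot: [-3.142, 0.0, -1.621]
force: [-0.3, -0.7, -1.7]
width: 0.0636
```

Emit:
arm_command(targets=[[[0,0,0],[0,0,-0.5],1],[[0,0,0],[0,0,-0.5],1],[[0,0,0],[0,0,0],1]])

```text
t: 16.2
eef_pos: [0.5288, -0.1632, 0.1935]
ee_rot: [-3.141, -0.0, -1.62]
force: [-3.7, 1.7, 10.3]
width: 0.0634
```

Floor contact came at the expected height (0.1935). Release and retreat.

Emit:
arm_command(targets=[[[0,0,0],[0,0,0.5],0.2],[[0,0,0],[0,0,0],0.1],[[0,0,0],[0,0,0],0],[[0,0,0],[0,0,0],0],[[0,0,0],[0,0,0],0],[[0,0,0],[0,0,0],0],[[0,0,0],[0,0,0],0]])

```text
t: 16.9
eef_pos: [0.5288, -0.1631, 0.193]
ee_rot: [3.142, -0.0, -1.621]
force: [-0.1, 0.1, -0.1]
width: 0.0878
```

Emit:
arm_command(targets=[[[0,0,0],[0,0,8],0],[[0,0,0],[0,0,15],0],[[0,0,0],[0,0,25],0],[[0,0,0],[0,0,30],0],[[0,0,0],[0,0,30],0],[[0,0,0],[-8,35,10],0],[[0,0,0],[-8,35,0],0],[[0,0,0],[-8,35,0],0]])

```text
t: 17.7
eef_pos: [0.5044, -0.0573, 0.3123]
ee_rot: [-3.14, 0.001, -1.622]
force: [0.2, 0.1, 0.2]
width: 0.0876
```

Emit:
arm_command(targets=[[[0,0,0],[-8,35,0],0],[[0,0,0],[-8,35,0],0],[[0,0,0],[-8,35,0],0],[[0,0,0],[-8,35,0],0],[[0,0,0],[0,0,0],0],[[0,0,0],[0,0,0],0]])

```text
t: 18.3
eef_pos: [0.4726, 0.0826, 0.3117]
ee_rot: [-3.141, 0.0, -1.619]
force: [0.2, -0.9, 0.8]
width: 0.0873
```

```bash
python3 - <<'E'
from h import *
for c in ['scene','top']:
    p,d=grab_frame(c); np.savez(c+'7.npz',p=p,d=d)
    q=p[130:260,80:340] if c=='scene' else p[100:230,220:480]
    save(cv2.resize(q,None,fx=3,fy=3,interpolation=cv2.INTER_NEAREST),c+'7')
E
python3 m.py 7 | grep -E "blue|white \[(1|3)"
```

```text
scene blue [ 111  190   80   38 1489] [151.4 208.6] [ 527.8 -164.6   85.6  531.1 -162.6   85.   541.  -156.5   83.2]
scene blue [  0 209  19  40 283] [  8.4 229.4] [ 608.9 -451.8   49.7  611.7 -447.8   49.4  619.9 -435.6   48.3]
scene blue [  0 329  35  55 651] [ 14.9 349.2] [ 842.5 -323.8   48.7  843.6 -320.6   48.3  846.9 -311.1   47.3]
scene white [340 139  11   8  53] [345.1 142.6] [0.2829 0.2359] [0.3155 0.2308]
scene white [389 174  11   9  59] [394.3 178.1] [0.3798 0.3429] [0.4079 0.333 ]
scene white [117 195  12   9  71] [122.5 199. ] [ 0.5028 -0.2369] [ 0.5253 -0.2204]
scene white [167 200  12  10  72] [173.  204.8] [ 0.5056 -0.1254] [ 0.528 -0.114]
top blue [ 263    0   58   46 1451] [292.1  26.4] [865.4 -42.3  83.4 863.2 -42.   83.  856.6 -41.1  81.9]
top blue [ 386    0   67   42 1481] [420.2  24.7] [ 857.6 -338.9   88.9  855.4 -337.3   88.5  849.  -332.4   87.3]
top blue [459 105  41  39 475] [479.8 123.7] [ 609.7 -462.7   47.2  608.7 -460.5   47.   605.6 -454.    46.4]
top white [322 156  11  10  74] [326.8 160.7] [ 0.5358 -0.1157] [ 0.5311 -0.1116]
top white [369 156  11  10  75] [374.3 160.7] [ 0.5332 -0.2245] [ 0.5285 -0.2173]
top white [302 167   8   9  21] [304.5 171.5] [ 0.5122 -0.0638] [ 0.5082 -0.0612]
top white [108 190  38  52 385] [124.4 216.5] [0.4188 0.3516] [0.4175 0.3422]
```

View pics/scene7.png

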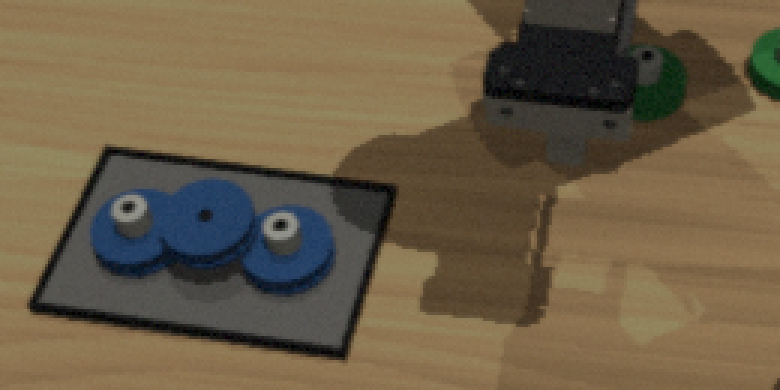

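View pics/top7.png

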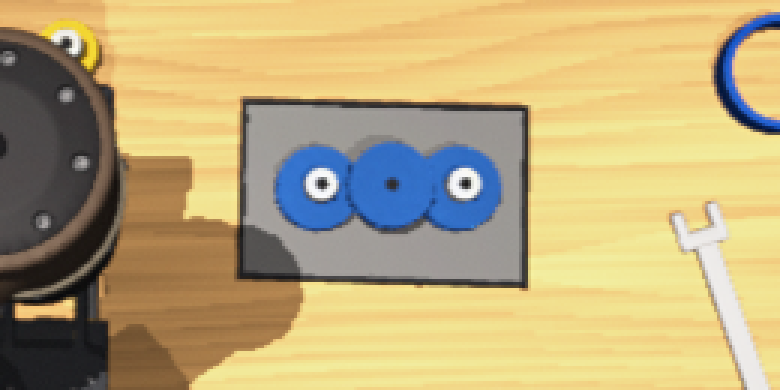

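Both views show the row complete: the middle wheel's bore is at scene (148,202) and top (350,161), level and over both rims, and neither neighbour has moved. I'll check its height and hand in.

```bash
python3 - <<'E'
from h import *
print(tri((148.2,201.6),(350.2,161.2)))
print(get_state()['force']); print(job_done())
E
```

```text
(array([ 0.52837305, -0.16372814,  0.04191393]), np.float64(0.0015430811164758472))
[ 0.71623811 -0.13988319 -0.33535125]
the job is handed in; nothing more can be done
None
```

The row of three blue pulleys is finished, and I handed the job in at about 18.4 s with the gripper open and clear of the tray.

- **hub_up:** I set it hub up on the free mark first. It measured (0.530, -0.111), against (0.531, -0.111) for the mark.
- **hub_down:** I then set it hub down on the middle mark, with the fingers on its tray x sides. Its top bore measured (0.528, -0.164, 0.042), against the mark at (0.528, -0.163) and an expected top height of 0.043. The wheel looks level over both neighbours' rims.
- **Other pulleys:** The packed blue pulley moved less than 1 mm in the images. I never touched the yellow, orange or green ones.
- **Disagreements:** The two cameras differ by about 1–3 mm, about what the calibration allows. No check failed on the result. Before any move, one measuring script failed because of too many camera-parameter calls, so I cached the values.

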